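Seat both lenses in a spectacle frame and hold it up for inspection

TASK

Each lens of the brown plastic spectacle frame lying on the grey bench pad is still standing proud at its outer edge: press both lenses down until they are fully home in their rims, with the frame resting on the pad. Then pick the frame up and finish holding it still and level, front upward, a good 10 cm or so above the pad for the inspector. Do not let go of it, and leave the other things on the bench where they are.

Things in the scene. Friction and masses are not known exactly. Their poses are not given: they have to be found in the camera images.
- frame_mid (a point): Centre of the front of the brown plastic spectacle frame, at the bridge, half-way through the rims' thickness. The frame lies front upward on its folded temples, this point 21 mm above the pad's top. Axes: x towards the brow edge, y towards the left lens, z up out of the front. The front is 138 mm wide (y); each rim is 45 mm from brow edge to lower edge (x), 58 mm wide (y), 5.6 mm thick (z).
- rim_left (a point): Centre of the left rim opening (33.5 mm from frame_mid along +y), half-way through the rim's thickness; axes as frame_mid. The rim can be gripped across its brow and lower edges (45 mm apart along x), which are straight and parallel for 40 mm; beside them the space down to the pad is free. So light that it stays level when held by one rim.
- rim_right (a point): The same for the right rim (33.5 mm from frame_mid along -y).
- press_left (a point): Point on the left lens's front face, to press on, 14 mm in from its outer (+y) edge; moves with the lens. With the lens home it lies 44.5 mm from frame_mid along +y and 2.5 mm above it. The lens is 50 mm (y) by 37 mm (x), 3 mm thick, tinted grey; its front is slightly domed, 3 mm above frame_mid in the middle (the rim's top is 2.8 mm above).
- press_right (a point): The same for the right lens (44.5 mm from frame_mid along -y).
- lens_left (a joint): How far the left lens is from home, rad. Its nose-side edge is in the groove already and it tilts up about that edge. 0: fully home; at the start 0.11 to 0.17, the outer edge 5 to 9 mm proud. Friction holds it where it is left; it takes 4 to 8 N downward on its face to move, then stops firmly at home.
- lens_right (a joint): The same for the right lens.
- pad: Grey bench pad, 220 (x) by 300 (y) by 6 mm thick, fixed to the bench; origin at the centre of its underside, on the bench top.
- job_tray: White plastic job tray with an order form and a finished pair in it, 260 by 190 mm, walls 45 mm high (51 mm at the tabs), fixed; origin at the centre of its underside.
- finished_pair: Bystander: finished round metal spectacles, folded, 136 mm wide and 22 mm high, lying in the job tray; origin under its centre.
- screw_pot: Bystander: round screw pot with an aluminium lid, diameter 38 mm, 23 mm high, on a corner of the pad; origin at the centre of its underside.
- screwdriver: Bystander: small screwdriver, 120 mm long, 11 mm thick, lying beyond the pad's far edge; origin under the handle's blade end, 13 mm from its middle.
- marker_pen: Bystander: marker pen, 130 mm long, 15 mm high, lying to the right of the pad; origin under its middle.
- steel_rule: Bystander: steel rule 170 by 22 by 4 mm, lying before the pad's near edge; origin at the centre of its underside.
- pliers: Bystander: optician's pliers, 145 mm long, 15 mm high, lying to the left of the pad; origin under the middle.
- cleaner_bottle: Bystander: pump bottle, diameter 50 mm, 138 mm high, standing far to the right; origin at the centre of its underside.
- lens_carton: Bystander: flat lens carton 85 by 85 by 24 mm, lying in the job tray; origin at the centre of its underside.
- frame: The spectacle frame itself, 64 g with its lenses (varies by a third); origin 21 mm below frame_mid, on the pad's top; axes as frame_mid. Its two folded temples (5 mm bars) cross beneath the front, within 29 mm of its middle line along x, and carry it.

How it is judged (in metres and radians):
On the way, in this order (a step that is already met when the one before it is completed fails the run):
1. both lenses pressed fully home while the frame rests on the pad (value of joint each of lens_left, lens_right below 0.035 rad and height (world z) of frame_mid below 0.04 m and angle between frame_mid's own z axis and vertical below 0.15 rad), for 0.2 s.
2. the frame lifted clear of the pad in the gripper, front upward (height (world z) of frame_mid above 0.08 m and contact force between frame and the fingers above 0.5 N and angle between frame_mid's own z axis and vertical below 0.25 rad), for 0.2 s.
At the end, for the whole second after the job is handed in: Both lenses within 0.035 rad (2 mm at the outer edge) of home; frame held in the fingers (over 1 N) and by nothing else, its front centre 0.10 to 0.30 m above the bench, within 0.12 m of the pad's centre seen from above, front up and level within 0.15 rad, at rest (under 0.02 m/s, 0.15 rad/s) (value of joint each of lens_left, lens_right below 0.035 rad and height (world z) of frame_mid between 0.1 and 0.3 m and horizontal distance between frame_mid and pad below 0.12 m and angle between frame_mid's own z axis and vertical below 0.15 rad and linear speed of frame below 0.02 m/s and angular speed of frame below 0.15 rad/s and contact force between frame and the fingers above 1 N and contact force between frame and pad below 0.05 N and contact force between frame and job_tray below 0.05 N and contact force between frame and cleaner_bottle below 0.05 N); the arm keeps its last pose, push and grip.
It fails at once if another thing on the bench pushed more than 30 mm from its place (distance of any of finished_pair, screw_pot, screwdriver, marker_pen, steel_rule, pliers, cleaner_bottle, lens_carton from where it was at the start of the episode above 0.03 m).
It fails at once if the frame tipped over (more than 45 degrees) (angle between frame_mid's own z axis and vertical above 0.8 rad).
It also fails if it takes over 48 s, if anything falls off the work surface, if the arm or the gripper's body presses on something with over 40 N, if the wrist force passes 120 N, or if a joint passes its speed limit or range.

ROBOT

A 6-joint arm with a two-finger parallel gripper is mounted at the origin on the work surface. World frame = base frame: x ahead of the robot, y to its left, z up, the work surface at z = 0. Lengths are in mm, angles in rad, forces in N, time in s.
With the tool pointing down it reaches from about 275 to 750 mm from the base axis. Payload 10.2 kg.
Tool frame: the origin (TCP) lies between the finger pads; the fingertips stand 17 mm ahead of it and the grasp point (between the pads) lies 2 mm behind it (tips_ahead is the distance from the TCP to the fingertips, in mm); z points along the fingers, y is the line along which they close (so a half turn about z gives the same grasp; the last joint's range is limited). The gripper opens to 85 mm and grips with 20 to 120 N. Pads are 22 mm wide; open, the fingers measure 114 mm over their backs; the gripper's body (76 mm by 85 mm) begins 54 mm behind the grasp point. The pads swing forward as they close: fully open they stand 13 mm farther back than shut.
Start: joints at [0.919, 0.313, 1.498, -0, 1.331, -0.223], TCP at [218.297, 477.47, 248.294] pointing down, gripper open.
Joint ranges: [-2.94, 2.94], [-0.97, 2.17], [0.19, 2.56], [-1.23, 4.37], [0.02, 3.11], [-2.88, 2.88]. Speed limits (rad/s): [2.39, 2.39, 3.01, 3.14, 3.14, 3.14].

INTERFACE

Orientations are given as a unit quaternion [w, x, y, z].
In Python, from rig import sense, capture, finish_job, boxes_of, tips_ahead gives the robot as it stands.
- The arm moves only by the tool drive_tool, never from a script. Its argument "commands" is text: rows parted by semicolons, each of 7 numbers parted by spaces: the shift along the world's x, y, z in units of 0.1 m (1.0 is 0.1 m), then the turn, a rotation vector about the world's x, y, z in units of pi/4 rad (1.0 is pi/4 rad), then the opening in per cent of the stroke, from 0 (shut) to 100 (fully open). A call has 1 to 20 rows; each row shifts and turns the commanded pose from where the row before left it; what a row does not reach is not made up. A row lasts 1/12 s, in which the tool goes at most 41.7 mm and 7.16 degrees, less where a joint would pass 70% of its speed; a pose out of reach is approached as far as the arm can. A call with a number of a shift or a turn outside -1 to 1 is refused whole. A call with a gripper value outside its range is refused whole. The fingers move at their own pace and stop on an object; "force" is the grip in N (left out, the last holds). Time passes only in rows, so rows that do not move let the fingers close. It gives the time, the measured TCP pose, the force, the opening and the grip force at its end, in the units of the state.
- sense(): the state, without advancing time (a new reading comes with each control period).
- capture(name): name is "scene" or "top" or "wrist"; returns a dict with "pixels" (400x640x3 uint8, blue, green, red), "fov_y" (degrees; the focal length in pixels is half the picture's height over the tangent of half this angle, whatever the lens; pixels are square), "cx", "cy" (the principal point, pixels), "position" and "attitude" of the camera in the world; the wrist camera has in their place "tool_from_camera" (4x4, takes a point from camera to tool coordinates, whose origin is the TCP and whose axes are the flange's). Camera axes: x right, y down, z forward; pixel columns grow to the right and rows downward; lengths in mm; the calibration is good to about 2 mm. A picture is of the moment at which its call begins: read the wrist's pose just before it. There is no depth.
- finish_job(): hands the job in; it is judged then, once.
Trained networks look in a picture, given as the dict that the camera call returned (one of the last four; its "shot" number tells which), for a name from the list of things; names that differ only in an ending like _2 or _b are one class to them, and where a whole thing is asked for, a point or a joint stands for the part that bears it (a point fixed in the world has none). Each returns a list of dicts, best first, with "confidence" (0 to 1); they miss things now and then, are a little off and sometimes report something else, mostly with a low value. They report only what shows in the picture. A call takes as long as a camera call.
- boxes_of(picture, name): "position" ([column, row] in pixels, amid what is visible of it).
The state is a dict: "time_s": time; "joints": joint angles; "dq": joint speeds; "tau": joint torques, N m; "eef_pos": TCP position; "ee_rot": TCP orientation; "force": force on the tool from outside, world axes, zero at the start; "wrist_torque": the same for the moment, N m; "grip_width": opening from 0.0 (shut) to 1.0 (fully open); "grip_force": force on a finger pad.
Only numpy, scipy, OpenCV 4.12 (cv2) and the standard library are available. Lean on these libraries where they do the work, as an engineer would, in place of code of your own. Each camera call takes 0.05 s, during which the arm holds its last target. There are 200 camera calls.

## Working session

There is one attempt and no reset: what is moved stays moved. The work goes in short steps, Python scripts to look and compute and a tool call to move; the robot and the scene stay as the last step left them, time stands still between calls to the robot, and variables do not carry over. Pictures are saved under pics/ and viewed, at most 10 in all, crops included, and the job is handed in when it is done.

Besides the shell and the picture viewer there is one more tool, called after "Call:" by a JSON object that holds its "name" and its "arguments", one argument or row to a line. drive_tool: Moves the arm, as the interface text tells. Shifts and turns lie within -1 to 1; 1 stands for 0.1 m of shift or pi/4 rad of turn. Its arguments: {"type":"object","properties":{"commands":{"type":"string"},"force":{"type":"number"}},"required":["commands"]}

```bash
mkdir -p pics; cat > h.py <<'E'
import numpy as np,cv2
from scipy.spatial.transform import Rotation as R
from rig import *
def q(a): return R.from_quat([a[1],a[2],a[3],a[0]]).as_matrix()
def campose(p,s=None):
    if 'position' in p:
        a=np.array(p['attitude']); return (q(a) if a.size==4 else a.reshape(3,3)),np.array(p['position'])
    T=np.array(p['tool_from_camera']);Rt=q(s['ee_rot'])
    return Rt@T[:3,:3],Rt@T[:3,3]+np.array(s['eef_pos'])
def world(p,px,z,s=None):
    Rm,c=campose(p,s);f=200/np.tan(np.radians(p['fov_y'])/2)
    d=Rm@np.array([(px[0]-p['cx'])/f,(px[1]-p['cy'])/f,1]);return c+d*(z-c[2])/d[2]
def pix(p,X,s=None):
    Rm,c=campose(p,s);f=200/np.tan(np.radians(p['fov_y'])/2)
    v=Rm.T@(np.array(X)-c);return np.array([p['cx']+f*v[0]/v[2],p['cy']+f*v[1]/v[2]])
E
python3 - <<'E'
from h import *
s=sense();print(s)
ims=[]
for n in ['top','scene']:
    p=capture(n);cv2.imwrite(f'pics/{n}0.png',p['pixels'])
    print(n,{k:v for k,v in p.items() if k!='pixels'})
    for t,z in [('frame_mid',27),('rim_left',27),('rim_right',27),('press_left',34),('press_right',34),('frame',27),('pad',6),('screw_pot',23),('job_tray',40),('cleaner_bottle',100),('pliers',10),('marker_pen',10),('steel_rule',4),('screwdriver',8)]:
        print(t,[(np.round(b['position']),round(b['confidence'],2),world(p,b['position'],z).round(1)) for b in boxes_of(p,t)[:2]])
E
```

```text
{'time_s': 0.0, 'joints': array([ 9.18606560e-01,  3.13459295e-01,  1.49846371e+00, -2.01778240e-05,
        1.33103375e+00, -2.23416195e-01]), 'dq': array([-0.00141578,  0.00053762, -0.00127853,  0.00065895, -0.00016507,
        0.00024478]), 'tau': array([ 3.12881984e-04, -4.12262893e+01, -2.59742832e+01, -1.66373370e-04,
        4.12719761e-03, -1.05439071e-06]), 'eef_pos': array([218.13705504, 477.25779391, 247.72029464]), 'ee_rot': array([-2.80281810e-04,  2.12745895e-01,  9.77107322e-01, -6.21878431e-04]), 'force': array([ 0.51260599, -0.60848955,  0.48258417]), 'wrist_torque': array([ 0.00826137,  0.00492878, -0.01378663]), 'grip_force': 0.0, 'grip_width': 0.9999746557765012}
top {'fov_y': 50.714190350884, 'cx': 329.6224057549399, 'cy': 205.0168524776164, 'position': array([ 383.40126712,  -10.21456961, 1176.0505991 ]), 'attitude': array([ 0.04986882, -0.70114663,  0.70896061, -0.05728313]), 'shot': 1}
frame_mid [(array([326., 204.]), 0.56, array([562.2, -13.7,  27. ]))]
rim_left [(array([159., 238.]), 0.2, array([472.2, 440.6,  27. ]))]
rim_right [(array([331., 198.]), 0.59, 
[... 1806 characters left out ...]
 27. ]))]
pad [(array([304., 223.]), 0.91, array([590. , -32.2,   6. ]))]
screw_pot [(array([269., 186.]), 0.72, array([ 504.6, -150.3,   23. ])), (array([234., 218.]), 0.33, array([ 619.4, -214.7,   23. ]))]
job_tray [(array([483., 214.]), 0.98, array([493.8, 423.8,  40. ])), (array([308., 174.]), 0.69, array([454.5, -48. ,  40. ]))]
cleaner_bottle [(array([162., 160.]), 0.95, array([ 524.3, -428.1,  100. ]))]
pliers [(array([376., 225.]), 0.78, array([560.9, 156.3,  10. ])), (array([306., 223.]), 0.41, array([589.3, -27.5,  10. ]))]
marker_pen [(array([236., 217.]), 0.55, array([ 608.7, -215.5,   10. ]))]
steel_rule [(array([309., 175.]), 0.57, array([435.2, -50.8,   4. ]))]
screwdriver []
```

View pics/top0.png

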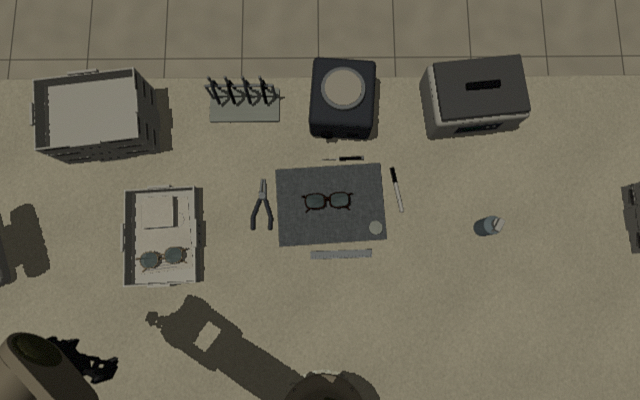

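View pics/scene0.png

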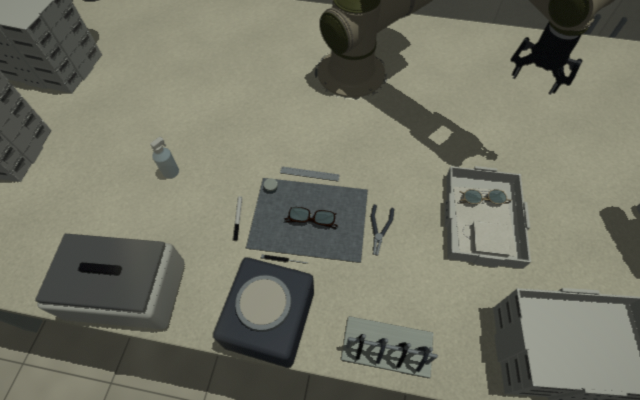

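Call:
{"name": "drive_tool", "arguments": {
  "commands": "0.235 -0.329 0 0 0 -0.0815 0;0.235 -0.329 0 0 0 -0.0815 0;0.235 -0.329 0 0 0 -0.0815 0;0.235 -0.329 0 0 0 -0.0815 0;0.235 -0.329 0 0 0 -0.0815 0;0.235 -0.329 0 0 0 -0.0815 0;0.235 -0.329 0 0 0 -0.0815 0;0.235 -0.329 0 0 0 -0.0815 0;0.235 -0.329 0 0 0 -0.0815 0;0.235 -0.329 0 0 0 -0.0815 0;0.235 -0.329 0 0 0 -0.0815 0;0.235 -0.329 0 0 0 -0.0815 0;0.235 -0.329 0 0 0 -0.0815 0;0.235 -0.329 0 0 0 -0.0815 0;0.235 -0.329 0 0 0 -0.0815 0;0 0 0 0 0 0 0;0 0 0 0 0 0 0;0 0 0 0 0 0 0",
  "force": 40
}}

```text
time_s: 3.0
eef_pos: [570.5, -15.6, 248.1]
ee_rot: [-0.0, 0.64, 0.769, -0.0]
force: [0.1, 0.3, 0.2]
grip_width: -0.002
grip_force: 0.0
```

```bash
python3 - <<'E'
from h import *
s=sense();p=capture('wrist');cv2.imwrite('pics/w0.png',p['pixels'])
print(s['time_s'],s['eef_pos'],q(s['ee_rot']).round(3),s['joints'],s['force'],tips_ahead if not callable(tips_ahead) else tips_ahead(),p['tool_from_camera'],p['fov_y'])
for t,z in [('frame_mid',27),('rim_left',27),('rim_right',27),('press_left',34),('press_right',34),('frame',27),('screw_pot',23)]:
        print(t,[(np.round(b['position']),round(b['confidence'],2),world(p,b['position'],z,s).round(1)) for b in boxes_of(p,t)[:2]])
E
```

```text
3.0 [570.48926801 -15.60776576 248.129871  ] [[-0.181  0.983 -0.001]
 [ 0.983  0.181  0.   ]
 [ 0.    -0.    -1.   ]] [-2.32685712e-01  4.14714938e-01  1.35443581e+00  2.69351876e-04
  1.37308106e+00 -4.15162307e-01] [0.09274582 0.27051001 0.23530633] 17.0 [[ 4.20610926e-04 -9.61447410e-01 -2.74988547e-01  6.97490563e+01]
 [ 9.99999856e-01  4.95745969e-04 -2.03727800e-04  1.03441826e+00]
 [ 3.32198030e-04 -2.74988422e-01  9.61447480e-01 -1.23948139e+02]
 [ 0.00000000e+00  0.00000000e+00  0.00000000e+00  1.00000000e+00]] 71.21894674378488
frame_mid [(array([322., 165.]), 0.77, array([576.3,  -7.7,  27. ]))]
rim_left [(array([320., 163.]), 0.63, array([573.2,  -6. ,  27. ]))]
rim_right []
press_left []
press_right [(array([315., 198.]), 0.72, array([574.7, -50.2,  34. ]))]
frame [(array([320., 163.]), 0.95, array([573.6,  -5.6,  27. ]))]
screw_pot [(array([248., 253.]), 0.62, array([ 498.7, -148.8,   23. ]))]
```

View pics/w0.png

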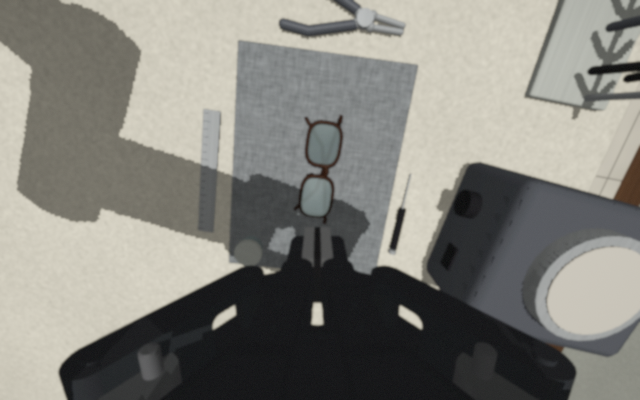

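```bash
python3 - <<'E'
from h import *
s=sense();p=capture('wrist');t=capture('top')
def draw(img,pp,x0,y0,k,ss,C,yaw):
    M=np.array([[np.cos(yaw),-np.sin(yaw)],[np.sin(yaw),np.cos(yaw)]])
    for cy in (33.5,-33.5,):
        P=[pix(pp,[*(M@[a,b+cy]+C),27],ss) for a,b in [(22.5,29),(22.5,-29),(-22.5,-29),(-22.5,29)]]
        P=((np.array(P)-[x0,y0]+.5)*k).astype(int);cv2.polylines(img,[P],True,(0,255,255),1)
a=cv2.resize(p['pixels'][105:235,270:370],None,fx=4.5,fy=4.5,interpolation=cv2.INTER_CUBIC)
b=cv2.resize(t['pixels'][180:225,295:365],None,fx=4.9,fy=4.9,interpolation=cv2.INTER_CUBIC)
C=np.array([574,-11]);yaw=.16
draw(a,p,270,105,4.5,s,C,yaw);draw(b,t,295,180,4.9,None,C,yaw)
h=max(a.shape[0],b.shape[0])
o=np.zeros((h,a.shape[1]+b.shape[1],3),np.uint8);o[:a.shape[0],:a.shape[1]]=a;o[:b.shape[0],a.shape[1]:]=b
o=cv2.convertScaleAbs(o,alpha=1.3);cv2.imwrite('pics/c1.png',o);print(o.shape)
E
```

```text
(585, 793, 3)
```

View pics/c1.png

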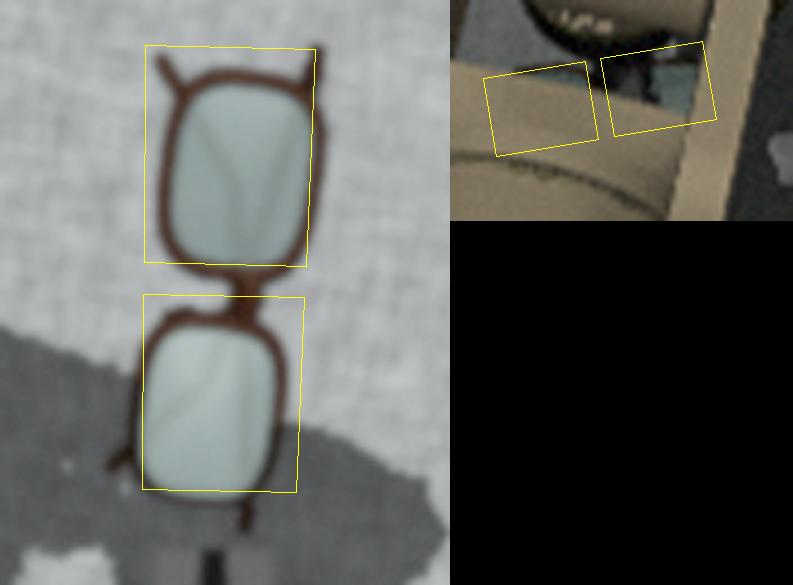

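```bash
cat >> h.py <<'E'
def overlay(p,s,C,yaw,x0,y0,w,hh,k,out,z=27):
    a=cv2.resize(p['pixels'][y0:y0+hh,x0:x0+w],None,fx=k,fy=k,interpolation=cv2.INTER_CUBIC)
    M=np.array([[np.cos(yaw),-np.sin(yaw)],[np.sin(yaw),np.cos(yaw)]])
    for cy in (33.5,-33.5):
        P=[pix(p,[*(M@[u,v+cy]+C),z],s) for u,v in [(22.5,29),(22.5,-29),(-22.5,-29),(-22.5,29)]]
        P=((np.array(P)-[x0,y0]+.5)*k).astype(int);cv2.polylines(a,[P],True,(0,255,255),1)
    cv2.imwrite(out,cv2.convertScaleAbs(a,alpha=1.3))
E
python3 - <<'E'
from h import *
s=sense();p=capture('wrist')
f=lambda u,v:world(p,[270+u/4.5-.5,105+v/4.5-.5],29,s)[:2]
A,B=f(242,172),f(210,408);d=A-B;yaw=np.arctan2(-d[0],d[1]);C=(A+B)/2
print(A,B,np.linalg.norm(d),C,yaw)
overlay(p,s,C,yaw,270,105,100,130,4.5,'pics/c2.png',28)
E
```

```text
[573.11437708  19.18579437] [576.64948862 -47.90039609] 67.17926736773103 [574.88193285 -14.35730086] 0.052646377721489425
```

View pics/c2.png

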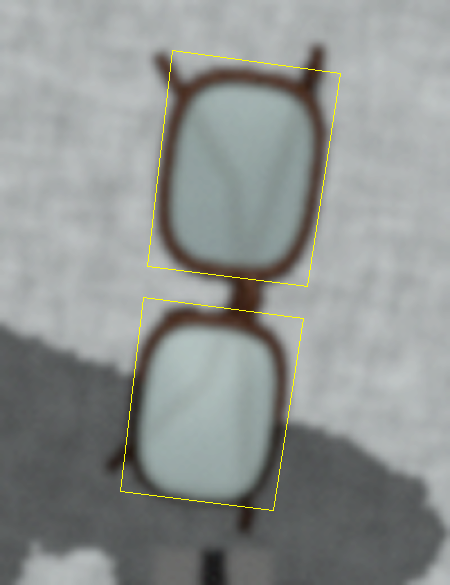

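Call:
{"name": "drive_tool", "arguments": {
  "commands": "0.01 0.227 -0.34 0 0 -0.082 0;0.01 0.227 -0.34 0 0 -0.082 0;0 0 -0.36 0 0 0 0;0 0 -0.36 0 0 0 0;0 0 -0.28 0 0 0 0;0 0 -0.1 0 0 0 0;0 0 0 0 0 0 0;0 0 0 0 0 0 0"
}}

```text
time_s: 4.22
eef_pos: [573.5, 29.2, 71.4]
ee_rot: [0.001, 0.688, 0.726, 0.0]
force: [-0.4, -0.0, -0.2]
grip_width: -0.001
grip_force: 0.0
```

```bash
python3 - <<'E'
from h import *
s=sense();print(s['eef_pos'],q(s['ee_rot']).round(3)[:,1],s['force'])
p=capture('wrist');cv2.imwrite('pics/w2.png',p['pixels'])
E
```

```text
[573.46706361  29.21324771  71.43803606] [0.999 0.053 0.001] [-0.37022851 -0.03882125 -0.15473911]
```

View pics/w2.png

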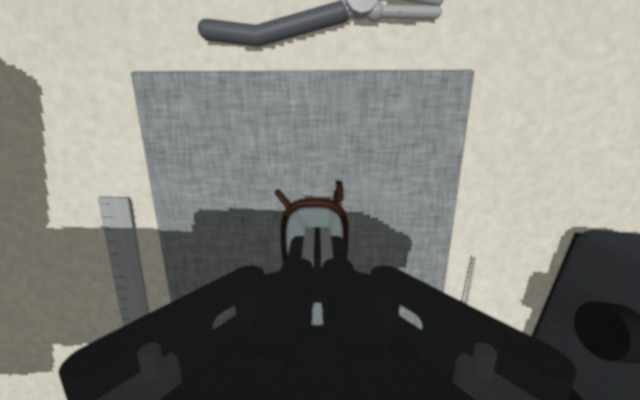

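Call:
{"name": "drive_tool", "arguments": {
  "commands": "0 0 -0.08 0 0 0 0;0 0 -0.02 0 0 0 0;0 0 -0.02 0 0 0 0;0 0 -0.02 0 0 0 0;0 0 -0.02 0 0 0 0;0 0 -0.02 0 0 0 0;0 0 -0.02 0 0 0 0;0 0 0 0 0 0 0"
}}

```text
time_s: 4.93
eef_pos: [572.8, 29.4, 50.1]
ee_rot: [-0.0, 0.688, 0.726, -0.0]
force: [-1.3, -0.6, -0.1]
grip_width: 0.003
grip_force: 0.1
```

Call:
{"name": "drive_tool", "arguments": {
  "commands": "0 0 -0.01 0 0 0 0;0 0 -0.01 0 0 0 0"
}}

```text
time_s: 5.1
eef_pos: [572.9, 29.5, 48.6]
ee_rot: [0.0, 0.688, 0.726, 0.0]
force: [-1.8, 1.8, 3.8]
grip_width: 0.002
grip_force: 1.8
```

Call:
{"name": "drive_tool", "arguments": {
  "commands": "0 0 -0.01 0 0 0 0;0 0 0 0 0 0 0"
}}

```text
time_s: 5.27
eef_pos: [572.8, 29.6, 47.3]
ee_rot: [-0.0, 0.688, 0.726, 0.0]
force: [-1.1, 2.7, 2.3]
grip_width: -0.004
grip_force: 1.5
```

Call:
{"name": "drive_tool", "arguments": {
  "commands": "0 0 -0.01 0 0 0 0;0 0 0 0 0 0 0"
}}

```text
time_s: 5.43
eef_pos: [572.9, 29.6, 46.4]
ee_rot: [-0.0, 0.688, 0.726, 0.0]
force: [-1.7, 3.1, 4.5]
grip_width: 0.002
grip_force: 2.2
```

Call:
{"name": "drive_tool", "arguments": {
  "commands": "0 0 -0.01 0 0 0 0;0 0 0 0 0 0 0"
}}

```text
time_s: 5.6
eef_pos: [573.0, 29.6, 45.7]
ee_rot: [0.0, 0.688, 0.726, 0.0]
force: [-2.2, 3.7, 7.1]
grip_width: -0.001
grip_force: 3.6
```

Call:
{"name": "drive_tool", "arguments": {
  "commands": "0 0 -0.01 0 0 0 0;0 0 0 0 0 0 0"
}}

```text
time_s: 5.77
eef_pos: [573.1, 29.6, 45.4]
ee_rot: [0.0, 0.688, 0.726, 0.0]
force: [-4.2, 3.6, 13.4]
grip_width: 0.0
grip_force: 6.9
```

Call:
{"name": "drive_tool", "arguments": {
  "commands": "0 0 -0.01 0 0 0 0;0 0 0 0 0 0 0"
}}

```text
time_s: 5.93
eef_pos: [573.1, 29.7, 45.1]
ee_rot: [0.0, 0.688, 0.726, 0.0]
force: [-6.2, 4.2, 20.2]
grip_width: 0.002
grip_force: 10.2
```

Call:
{"name": "drive_tool", "arguments": {
  "commands": "0 0 0.15 0 0 0 0;0 0 0.1 0 0 0 0;0.02 -0.3 0 0 0 0 0;0.02 -0.3 0 0 0 0 0;0.01 -0.29 0 0 0 0 0;0 0 0 0 0 0 0;0 0 0 0 0 0 0"
}}

```text
time_s: 6.52
eef_pos: [577.8, -60.9, 68.1]
ee_rot: [0.0, 0.689, 0.725, -0.0]
force: [0.3, 0.4, 0.3]
grip_width: -0.002
grip_force: 0.0
```

```bash
python3 - <<'E'
from h import *
s=sense();print(s['eef_pos'],s['force'])
p=capture('wrist');cv2.imwrite('pics/w3.png',cv2.resize(p['pixels'][90:290,190:450],None,fx=3,fy=3,interpolation=cv2.INTER_CUBIC))
E
```

```text
[577.75662148 -60.93342123  68.14977049] [0.33527495 0.42959253 0.32671198]
```

View pics/w3.png

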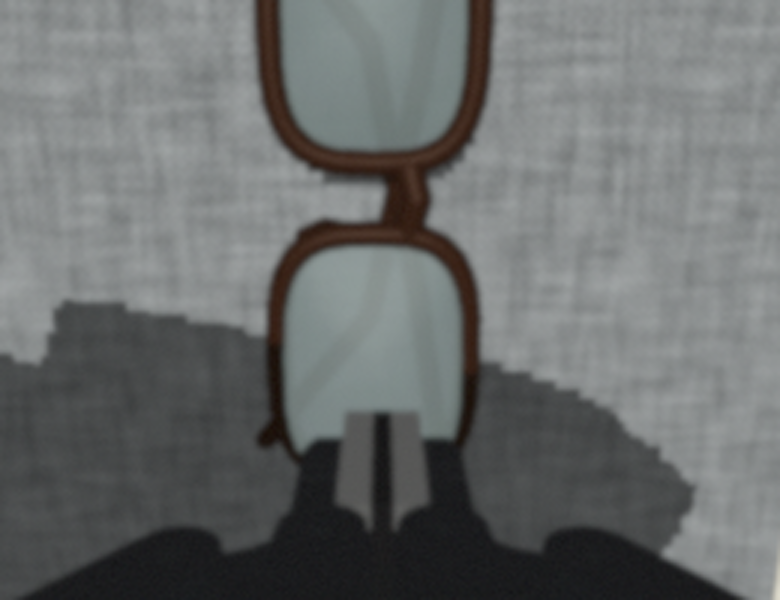

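Call:
{"name": "drive_tool", "arguments": {
  "commands": "-0.01 0.02 -0.05 0 0 0 0;0 0 -0.02 0 0 0 0;0 0 -0.02 0 0 0 0;0 0 -0.02 0 0 0 0;0 0 -0.02 0 0 0 0;0 0 -0.02 0 0 0 0;0 0 -0.02 0 0 0 0;0 0 -0.01 0 0 0 0;0 0 -0.01 0 0 0 0;0 0 0 0 0 0 0"
}}

```text
time_s: 7.4
eef_pos: [577.0, -57.9, 49.4]
ee_rot: [0.0, 0.688, 0.726, -0.0]
force: [-0.9, -2.3, 2.8]
grip_width: -0.0
grip_force: 1.6
```

Call:
{"name": "drive_tool", "arguments": {
  "commands": "0 0 -0.01 0 0 0 0;0 0 -0.01 0 0 0 0;0 0 0 0 0 0 0"
}}

```text
time_s: 7.65
eef_pos: [577.0, -58.0, 47.4]
ee_rot: [0.0, 0.688, 0.726, -0.0]
force: [-0.6, -3.1, 4.8]
grip_width: -0.002
grip_force: 2.1
```

Call:
{"name": "drive_tool", "arguments": {
  "commands": "0 0 -0.01 0 0 0 0;0 0 0 0 0 0 0"
}}

```text
time_s: 7.82
eef_pos: [577.0, -57.9, 46.5]
ee_rot: [0.0, 0.688, 0.726, 0.0]
force: [-1.0, -3.5, 5.5]
grip_width: -0.003
grip_force: 2.5
```

Call:
{"name": "drive_tool", "arguments": {
  "commands": "0 0 -0.01 0 0 0 0;0 0 -0.005 0 0 0 0;0 0 0 0 0 0 0"
}}

```text
time_s: 8.07
eef_pos: [577.3, -58.0, 46.1]
ee_rot: [0.001, 0.688, 0.726, 0.0]
force: [-3.1, -3.7, 14.1]
grip_width: -0.003
grip_force: 7.1
```

Call:
{"name": "drive_tool", "arguments": {
  "commands": "0 0 -0.01 0 0 0 0;0 0 0 0 0 0 0"
}}

```text
time_s: 8.23
eef_pos: [577.5, -58.1, 45.8]
ee_rot: [0.001, 0.688, 0.726, 0.0]
force: [-4.8, -3.2, 20.7]
grip_width: -0.002
grip_force: 10.1
```

Call:
{"name": "drive_tool", "arguments": {
  "commands": "0 0 -0.005 0 0 0 0;0 0 0 0 0 0 0;0 0 0 0 0 0 0"
}}

```text
time_s: 8.48
eef_pos: [577.5, -58.1, 45.7]
ee_rot: [0.001, 0.688, 0.726, 0.0]
force: [-7.3, -2.4, 24.1]
grip_width: 0.003
grip_force: 12.1
```

Call:
{"name": "drive_tool", "arguments": {
  "commands": "0 0 0.15 0 0 0 0;-0.005 0.095 0.25 0 0 0 80;0 0 0 0 0 0 80;0 0 0 0 0 0 80;0 0 0 0 0 0 80;0 0 0 0 0 0 80;0 0 0 0 0 0 80"
}}

```text
time_s: 9.07
eef_pos: [575.8, -48.1, 82.2]
ee_rot: [-0.001, 0.688, 0.726, -0.0]
force: [-0.5, -0.1, -0.6]
grip_width: 0.799
grip_force: 0.0
```

```bash
python3 - <<'E'
from h import *
s=sense();print(s['eef_pos'],s['force'],s['grip_width'])
p=capture('wrist');overlay(p,s,np.array([574.9,-14.9]),.053,190,90,260,200,3,'pics/w4.png',28)
E
```

```text
[575.82745506 -48.08344542  82.23110989] [-0.47217644 -0.06777388 -0.56318635] 0.7990906663273522
```

View pics/w4.png

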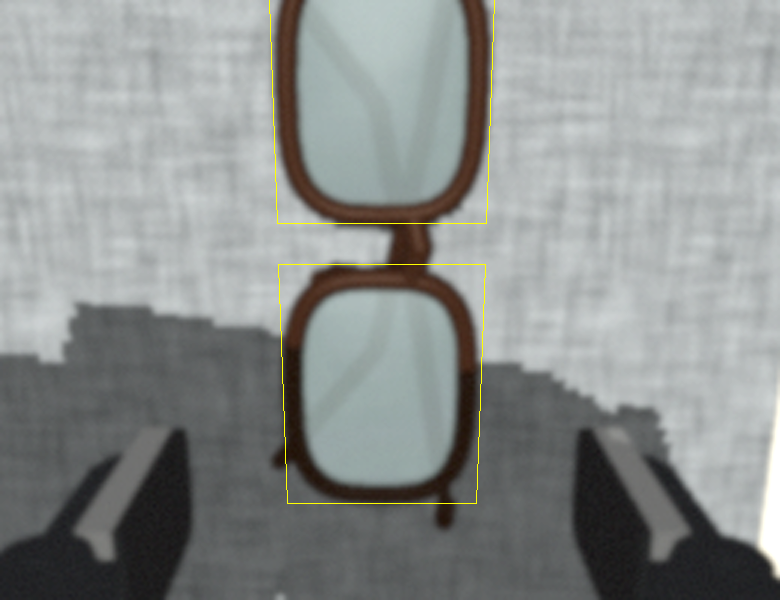

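Call:
{"name": "drive_tool", "arguments": {
  "commands": "0.005 0.02 -0.2 0 0 0 80;0 0 -0.2 0 0 0 80;0 0 -0.1 0 0 0 80;0 0 -0.06 0 0 0 80;0 0 -0.02 0 0 0 80;0 0 0 0 0 0 80;0 0 0 0 0 0 80"
}}

```text
time_s: 9.7
eef_pos: [577.3, -46.3, 26.1]
ee_rot: [0.001, 0.688, 0.726, 0.0]
force: [-0.1, 0.3, 0.8]
grip_width: 0.8
grip_force: 0.0
```

```bash
python3 - <<'E'
from h import *
s=sense();print(s['eef_pos'],s['force'],s['grip_width'],tips_ahead() if callable(tips_ahead) else tips_ahead)
E
```

```text
[577.25805596 -46.30276404  26.05282593] [-0.07387898  0.29799667  0.79556375] 0.8003736254762247 17.0
```

Down another 2 mm, then close gently.

Call:
{"name": "drive_tool", "arguments": {
  "commands": "0 0 -0.02 0 0 0 70;0 0 0 0 0 0 62;0 0 0 0 0 0 56;0 0 0 0 0 0 52;0 0 0 0 0 0 48;0 0 0 0 0 0 44;0 0 0 0 0 0 44;0 0 0 0 0 0 40;0 0 0 0 0 0 40;0 0 0 0 0 0 40",
  "force": 30
}}

```text
time_s: 10.53
eef_pos: [576.9, -46.2, 23.7]
ee_rot: [0.0, 0.688, 0.726, 0.0]
force: [-1.9, 0.4, 5.4]
grip_width: 0.518
grip_force: 30.3
```

Call:
{"name": "drive_tool", "arguments": {
  "commands": "0 0 0.03 0 0 0 40;0 0 0.06 0 0 0 40;0 0 0.1 0 0 0 40;0 0 0.15 0 0 0 40;0 0 0.2 0 0 0 40;0 0 0.2 0 0 0 40;0 0 0.2 0 0 0 40;0 0 0.15 0 0 0 40;0 0 0.1 0 0 0 40;0 0 0.05 0 0 0 40;0 0 0 0 0 0 40;0 0 0 0 0 0 40;0 0 0 0 0 0 40;0 0 0 0 0 0 40;0 0 0 0 0 0 40;0 0 0 0 0 0 40"
}}

```text
time_s: 11.87
eef_pos: [576.7, -46.1, 146.9]
ee_rot: [-0.0, 0.688, 0.726, -0.0]
force: [1.0, 0.0, -0.7]
grip_width: 0.514
grip_force: 30.7
```

```bash
python3 - <<'E'
from h import *
s=sense();print(s['eef_pos'],s['force'],s['wrist_torque'],s['grip_width'],s['grip_force'],abs(s['dq']).max())
p=capture('wrist');a=cv2.resize(p['pixels'][90:290,190:450],None,fx=1.5,fy=1.5)
t=capture('scene');c=pix(t,[575,-15,150]).astype(int);print(c)
b=cv2.resize(t['pixels'][c[1]-50:c[1]+50,c[0]-65:c[0]+65],(390,300),interpolation=cv2.INTER_CUBIC)
cv2.imwrite('pics/e.png',cv2.convertScaleAbs(np.hstack([a,b]),alpha=1.4))
E
```

```text
[576.67881606 -46.10768684 146.85407423] [ 0.95094792  0.01723529 -0.6889953 ] [-0.04550586 -0.03461798 -0.00693499] 0.5143287665411829 30.651478171348572 0.004205341971793187
[310 191]
```

View pics/e.png

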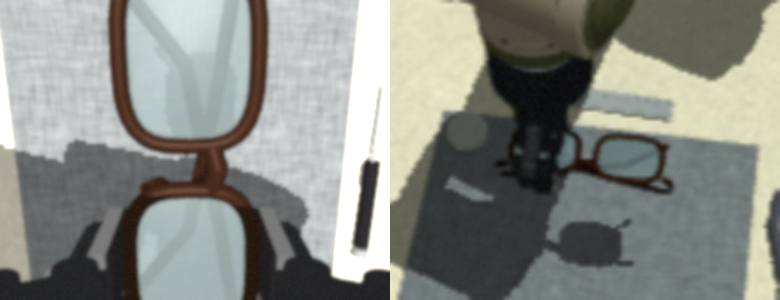

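```bash
python3 - <<'E'
from h import *
s=sense();p=capture('wrist');overlay(p,s,np.array([574.7,-14.8]),.053,220,10,200,240,2.4,'pics/f.png',151.5)
E
```

```text
(no output)
```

View pics/f.png

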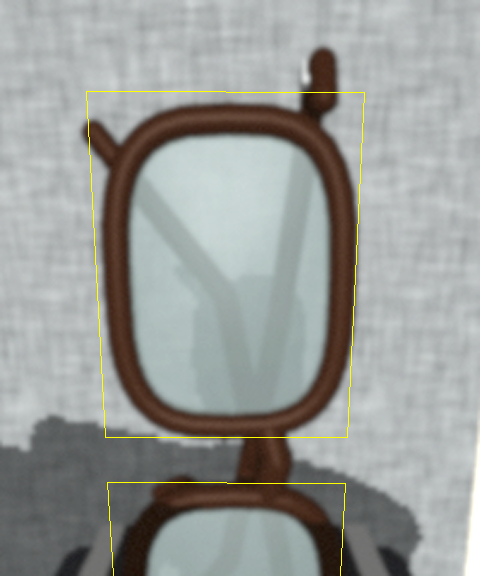

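```bash
python3 -c "
from rig import *
print(finish_job())"
```

```text
the job is handed in; nothing more can be done
None
```

I pressed both lenses down to a firm stop. The frame is held level by its right rim, front up, about 15 cm above the bench, and the job is handed in; no verdict was returned.

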